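# Square a full pill mould up to the fence

### The job

The heavy aluminium pill mould, full of pills, was set down askew on the filling bed. Push it round and up to the fence (by one corner and then another, say) until its plain long side, the one without the clamp knob, lies flush along the steel fence bar with no part of the mould past either end of the bar. It must slide flat on the bed all the way, never lifted or tipped, and the other things standing about must be left where they are.

Things in the scene. Friction and masses are not known exactly. Their poses are not given: they have to be found in the camera images.
- mould: the pill mould: loose aluminium block 132 mm long, 92 mm wide, 30 mm high (its brown pills stand 4 mm proud), about 1 kg; slides under a level push of 4 to 9 N. One long side is plain; a round brass clamp knob sticks out of the middle of the other. Origin at the centre of the block's underside; x across its width, out of the plain side (knob on the -x side), y along its length, z up
- clamp_knob (a point): centre of the outer end of the mould's clamp knob (18 mm across, standing 15 mm out of the long side): 61 mm from the middle of the block on its -x side, 15 mm above its underside; axes as the mould's
- bed: the filling bed, fixed: dark steel plate 270 mm (x) by 410 mm (y), its flat top 16 mm above the counter. Origin under its centre at counter height; x runs towards the fence, y along the fence, z up. It stands at a different place and angle each time
- fence_mid (a point): foot of the fence's working face, at mid-length, at the height of the bed's top. The fence is a fixed upright steel bar near the bed's far edge, 210 mm long, 16 mm thick, 28 mm high above the bed, with two short feet behind it. Axes as the bed's: x points into the fence (away from the mould), y along it. With the plain long side flush, the mould's origin lies 46 mm in front of this face; with the mould wholly on the fence, it is within 39 mm of this point along y
- weight: brass balance weight with a knob, 32 mm across, 38 mm high, standing on the bed beyond the left end of the fence; origin at the centre of its underside
- tin: round flat pill tin, 50 mm across, 23 mm high, lying on the bed beyond the right end of the fence; origin at the centre of its underside
- mortar: brass mortar, 100 mm across, 85 mm high, on the counter to the left; origin under its centre
- jar_a: lidded glass herb jar, 72 mm across, about 145 mm high, on the counter; origin under its centre
- jar_b: a second jar of the same size, on the counter; origin under its centre
- strike_bar: wooden strike-off bar, 200 x 28 x 14 mm, lying on the counter to the right; origin under its centre, x along its length
Mind the look-alikes: they are no part of the job. Of the things that look like the mould, the larger one is meant.

How it is judged:
At the end, for the whole second after the job is handed in: the mould rests flat on the bed, its plain long side (clamp knob away from the fence) within 3 mm of the fence and within 1.7 degrees of parallel to it, its whole length on the fence (middle within 41 mm of the fence's middle) (x of clamp_knob in the frame of fence_mid below -0.09 m and angle between the y axis of mould and the y axis of fence_mid, either way round below 0.03 rad and x of mould in the frame of fence_mid above -0.049 m and y of mould in the frame of fence_mid between -0.041 and 0.041 m and z of mould in the frame of fence_mid below 0.003 m and angle between mould's own z axis and vertical below 0.02 rad and linear speed of mould below 0.005 m/s and angular speed of mould below 0.05 rad/s); the robot touches nothing.
It fails at once if the mould is lifted or tipped (a clear 6 mm off the bed, or 4.5 degrees) (z of mould in the frame of fence_mid above 0.006 m or angle between mould's own z axis and vertical above 0.08 rad).
It fails at once if a bystander is moved more than 20 mm or knocked over (distance of any of weight, tin, mortar, jar_a, jar_b, strike_bar from where it was at the start of the episode above 0.02 m or angle between any of weight, tin, mortar, jar_a, jar_b, strike_bar's own z axis and vertical above 0.3 rad).
It also fails if it takes over 64 s, if anything falls off the work surface, if the arm or the gripper's body presses on something with over 40 N, if the wrist force passes 120 N, or if a joint passes its speed limit or range.

### The arm

A 6-joint arm with a two-finger parallel gripper is mounted at the origin on the work surface. World frame = base frame: x ahead of the robot, y to its left, z up, the work surface at z = 0. Lengths are in m, angles in rad, forces in N, time in s.
With the tool pointing down it reaches from about 0.375 to 0.9 m from the base axis. Payload 3.1 kg.
Tool frame: the origin (TCP) lies on the centre line of the jaws, within the pads' length; the fingertips stand 11 mm ahead of it and the grasp point (between the pads) lies 8 mm behind it; x points along the fingers, y is the direction in which the jaws open and shut, and the axes are right-handed (so a half turn about x gives the same grasp; the last joint's range is limited). The gripper opens to 85 mm and grips with 20 to 120 N. Pads are 22 mm wide; open, the fingers measure 114 mm over their backs; the gripper's body (76 mm by 85 mm) begins 54 mm behind the grasp point. The pads swing forward as they close: fully open they stand 13 mm farther back than shut.
Start: joints at [0.979, 0.527, 1.433, -0, 1.181, -0.178], TCP at [0.251, 0.572, 0.242] pointing down, gripper open.
Joint ranges: [-3.08, 3.08], [-0.75, 2.2], [0.22, 2.44], [-1.43, 4.57], [0, 2.65], [-2.85, 2.85]. Speed limits (rad/s): [2.79, 2.79, 3.14, 3.14, 3.14, 3.14].

### API

Orientations are given as a unit quaternion [w, x, y, z].
In Python, from rig import observe, get_image, get_calibration, finish_job, boxes_of, regions_of, place_of gives the robot as it stands.
- The arm moves only by the shell command python3 -m pendant 'ROWS' [FORCE]. ROWS is JSON, one flat list of numbers, 7 for each row, row after row: the turn, a rotation vector about the tool's x, y, z in rad, then the shift along the tool's x, y, z in m, then the opening, from 0 (shut) to 1 (fully open). In form: [rx, ry, rz, x, y, z, hand, rx, ry, rz, x, y, z, hand, ...]. A call has 1 to 20 rows; each row shifts and turns the commanded pose from where the row before left it, along the tool's axes as they then stand; what a row does not reach is not made up. A row lasts 1/8 s, in which the tool goes at most 62.5 mm and 10.7 degrees, less where a joint would pass 70% of its speed; a pose out of reach is approached as far as the arm can. A call is refused whole if a number of a shift passes 0.0625 or a number of a turn 0.188, either way. A call with a gripper value outside its range is refused whole. The fingers move at their own pace and stop on an object; FORCE is the grip in N (left out, the last holds). Time passes only in rows, so rows that do not move let the fingers close. It gives the time, the measured TCP pose, the force and the opening at its end, in the units of the state.
- observe(): the state, without advancing time (a new reading comes with each control period).
- get_image(name): name is "scene" or "top"; returns the picture (420x560x3 uint8, red, green, blue); there is no depth.
- get_calibration(name): a dict with "K" (3x3 intrinsics, pixels), "T" (4x4, takes a point from camera to world coordinates). Camera axes: x right, y down, z forward; pixel columns grow to the right and rows downward; lengths in m; the calibration is good to about 2 mm. A picture is of the moment at which its call begins. get_calibration takes no time and is no camera call.
- finish_job(): hands the job in, once; it reports no verdict.
Trained networks look in the newest picture that a camera, given by its name, has taken for a name from the list of things; names that differ only in an ending like _2 or _b are one class to them, and where a whole thing is asked for, a point or a joint stands for the part that bears it (a point fixed in the world has none). Each returns a list of dicts, best first, with "conf" (0 to 1); they miss things now and then, are a little off and sometimes report something else, mostly with a low value. They report only what shows in the picture. A call takes as long as a camera call. They do not tell look-alikes from the thing itself.
- boxes_of(name, camera): "location" ([column, row] as shares, 0 to 1, of the picture: columns of its width, rows of its height, amid what is visible of it).
- regions_of(name, camera): "mask" (420x560 bool, what is visible of it) and "location" ([column, row] as shares, 0 to 1, of the picture: columns of its width, rows of its height, amid what is visible of it).
- place_of(name, camera): "location" ([column, row] as shares, 0 to 1, of the picture: columns of its width, rows of its height: a listed point, or the origin of a listed thing).
The state is a dict: "time": time; "q": joint angles; "dq": joint speeds; "effort": joint torques, N m; "ee_pos": TCP position; "eef_rot": TCP orientation; "contact_force": force on the tool from outside, world axes, zero at the start; "moment": the same for the moment, N m; "finger_gap": finger opening in m.
Only numpy, scipy, OpenCV 4.12 (cv2) and the standard library are available. Lean on these libraries where they do the work, as an engineer would, in place of code of your own. Each camera call takes 0.05 s, during which the arm holds its last target.

## Working session

There is one attempt and no reset: what is moved stays moved. The work goes in short steps, Python scripts to look and compute and a shell command to move; the robot and the scene stay as the last step left them, time stands still between calls to the robot, and variables do not carry over. Pictures are saved under pics/ and viewed, and the job is handed in when it is done.

```bash
ls; mkdir -p pics
python3 - <<'E'
from rig import *
import cv2,numpy as np
s=observe();print(s)
for n in("scene","top"):
    im=get_image(n);cv2.imwrite(f"pics/{n}0.png",im[:,:,::-1]);c=get_calibration(n);print(n,np.round(c["K"],1).tolist(),np.round(c["T"],4).tolist())
E
```

```text
pics
{'time': 0.0, 'q': array([ 9.78486914e-01,  5.28414641e-01,  1.43393528e+00,  2.01002310e-05,
        1.18139840e+00, -1.78480019e-01]), 'dq': array([ 0.00045345, -0.00146448, -0.00057803,  0.000739  ,  0.0012806 ,
       -0.0016759 ]), 'effort': array([-5.29053450e-04, -4.42353129e+01, -1.78023845e+01, -5.20066533e-05,
        8.41783796e-03,  4.36635816e-06]), 'ee_pos': array([0.25087951, 0.5716652 , 0.24135476]), 'eef_rot': array([ 0.69173023,  0.14456779,  0.69231542, -0.14597533]), 'contact_force': array([ 0.22765853, -0.79268132, -1.29173934]), 'moment': array([-0.03620662, -0.04826987,  0.04084067]), 'finger_gap': 0.08566250726361407}
scene [[465.8, 0.0, 283.6], [0.0, 465.8, 209.2], [0.0, 0.0, 1.0]] [[0.1686, 0.8085, -0.5638, 1.2585], [0.9857, -0.136, 0.0997, -0.1208], [0.0039, -0.5726, -0.8198, 0.9572], [0.0, 0.0, 0.0, 1.0]]
top [[405.2, 0.0, 285.3], [0.0, 405.2, 210.8], [0.0, 0.0, 1.0]] [[-0.0035, -0.9942, 0.108, 0.503], [-1.0, 0.0026, -0.0083, 0.0002], [0.008, -0.108, -0.9941, 1.2152], [0.0, 0.0, 0.0, 1.0]]
```

View pics/scene0.png

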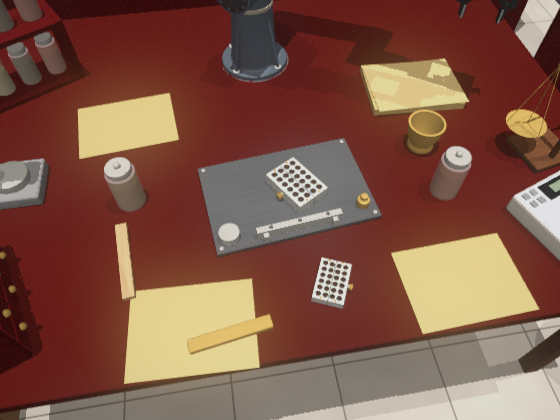

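View pics/top0.png

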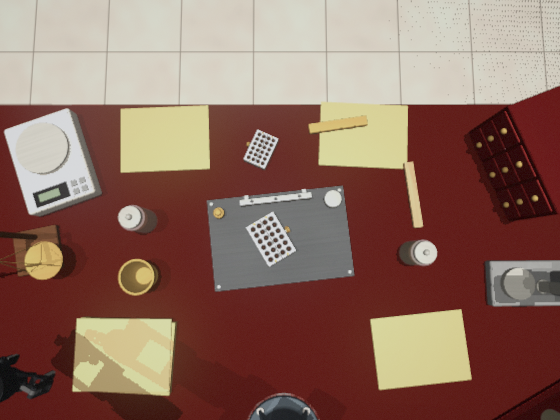

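Two candidates look like the mould. One is on the bed at top pixel (271,239) and the other is off the bed at about (261,149). The one on the bed looks larger. I'll confirm that in a crop and measure.

```bash
cat > h.py <<'E'
from rig import *
import cv2,numpy as np
cal={n:get_calibration(n) for n in("scene","top")}
def ray(cam,px):
    c=cal[cam];d=np.linalg.inv(c["K"])@[px[0],px[1],1];T=np.array(c["T"]);return T[:3,3],T[:3,:3]@d
def at(cam,px,z):
    o,d=ray(cam,px);return (o+d*(z-o[2])/d[2])
def proj(cam,P):
    c=cal[cam];T=np.array(c["T"]);p=(np.atleast_2d(P)-T[:3,3])@T[:3,:3];p=p@np.array(c["K"]).T;return p[:,:2]/p[:,2:]
def loc(r): return np.array(r["location"])*[560,420]
E
python3 - <<'E'
from h import *
Z={"mould":.016,"clamp_knob":.031,"fence_mid":.016,"bed":0,"weight":.016,"tin":.016,"mortar":0,"jar_a":0,"strike_bar":0}
for cam in("top","scene"):
    im=get_image(cam)
    for n in Z:
        for r in place_of(n,cam)[:3]:
            if r["conf"]>.2: p=loc(r);print(cam,n,round(r["conf"],2),p.round(1),at(cam,p,Z[n]).round(4))
    c=im[120:300,180:380] if cam=="top" else im[140:320,190:390]
    cv2.imwrite(f"pics/{cam}_crop.png",cv2.resize(c,None,fx=3.3,fy=3.3,interpolation=cv2.INTER_CUBIC)[:,:,::-1])
E
```

```text
top mould 0.86 [264.4 148.5] [0.823  0.0527 0.016 ]
top mould 0.84 [271.  236.8] [0.5561 0.0326 0.016 ]
top clamp_knob 0.89 [247.2 141. ] [0.8421 0.1035 0.031 ]
top clamp_knob 0.63 [289.2 228.2] [ 0.5804 -0.021   0.031 ]
top fence_mid 0.83 [275.  201.8] [0.6603 0.0206 0.016 ]
top bed 0.55 [281.2 236.1] [0.5588 0.0025 0.    ]
top weight 0.67 [220.5 214.8] [0.6218 0.1826 0.016 ]
top tin 0.77 [329.3 198.4] [ 0.6702 -0.1416  0.016 ]
top mortar 0.8 [143.4 273.2] [0.4503 0.4104 0.    ]
top jar_a 0.86 [411.7 248.7] [ 0.5199 -0.3882  0.    ]
top jar_a 0.79 [148.  221.1] [0.605 0.402 0.   ]
top strike_bar 0.89 [410.2 195.5] [ 0.6807 -0.3896  0.    ]
scene mould 0.7 [333.1 283.9] [0.8287 0.0678 0.016 ]
scene mould 0.57 [293.4 185. ] [0.5411 0.0311 0.016 ]
scene clamp_knob 0.7 [350.7 290.5] [0.8572 0.0988 0.031 ]
scene clamp_knob 0.65 [277.1 192.7] [ 0.5697 -0.0157  0.031 ]
scene fence_mid 0.91 [298.8 222.3] [0.6556 0.0235 0.016 ]
scene weight 0.5 [363.5 205.6] [0.6335 0.1909 0.016 ]
scene tin 0.71 [231.2 235.6] [ 0.666  -0.1416  0.016 ]
scene mortar 0.66 [416.5 145.4] [0.4487 0.3959 0.    ]
scene jar_a 0.89 [133.4 205.2] [ 0.5256 -0.3752  0.    ]
scene jar_a 0.84 [440.6 191.2] [0.6117 0.4047 0.    ]
scene strike_bar 0.81 [122.6 262.9] [ 0.6881 -0.3977  0.    ]
```

View pics/top_crop.png

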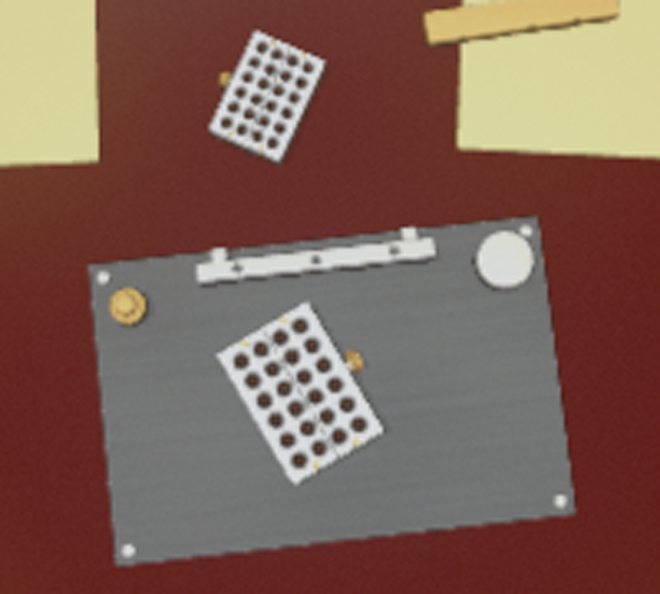

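View pics/scene_crop.png

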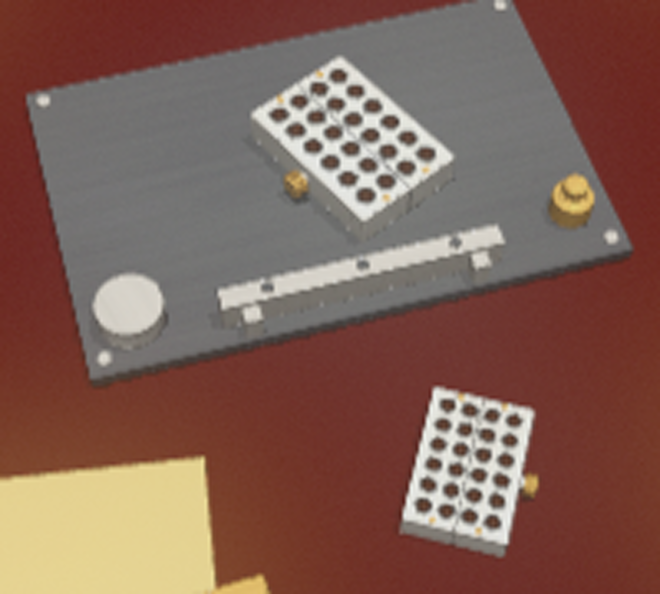

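The mould on the bed, at top crop (300,395), is clearly the larger one. It matches the 132x92 mm block in scale against the 210 mm fence. The one off the bed at crop (267,97) is the small look-alike. Next I'll fit precise poses.

```bash
cat > fit.py <<'E'
from h import *
from scipy.optimize import least_squares
def quad_mask(im,roi,thr):
    g=im.max(2).astype(np.uint8) if thr>0 else im
    x0,y0,x1,y1=roi;m=np.zeros(g.shape,np.uint8);m[y0:y1,x0:x1]=(g[y0:y1,x0:x1]>thr)
    # bright & unsaturated
    s=im.max(2).astype(int)-im.min(2);m&=(s<45).astype(np.uint8)
    return m
def top_rect(m,z,cam):
    m=cv2.morphologyEx(m,cv2.MORPH_OPEN,np.ones((2,2),np.uint8))
    cs,_=cv2.findContours(m,cv2.RETR_EXTERNAL,cv2.CHAIN_APPROX_NONE);c=max(cs,key=cv2.contourArea)
    P=np.array([at(cam,p,z)[:2] for p in cv2.convexHull(c)[:,0]])
    r=cv2.minAreaRect((P*1000).astype(np.float32));return r,cv2.boxPoints(r)
E
python3 - <<'E'
from fit import *
im=get_image("top")
print("fence col profile",[im[y,276].max() for y in range(190,215)],"mould row",[im[240,x].tolist() for x in range(244,254)])
for thr in(140,170,200):
    for n,roi,z in(("mould",(240,207,300,272),.046),("fence",(236,188,316,207),.044)):
        r,b=top_rect(quad_mask(im,roi,thr),z,"top");print(thr,n,np.round(r[0],1),np.round(r[1],1),round(r[2],2),b.round(0).tolist())
im=get_image("scene")
for thr in(170,200):
    for n,roi,z in(("mould",(260,152,332,215),.046),("fence",(252,205,348,238),.044)):
        r,b=top_rect(quad_mask(im,roi,thr),z,"scene");print("scene",thr,n,np.round(r[0],1),np.round(r[1],1),round(r[2],2),b.round(0).tolist())
E
```

```text
fence col profile [np.uint8(103), np.uint8(105), np.uint8(97), np.uint8(109), np.uint8(116), np.uint8(109), np.uint8(201), np.uint8(184), np.uint8(139), np.uint8(131), np.uint8(202), np.uint8(155), np.uint8(75), np.uint8(105), np.uint8(117), np.uint8(116), np.uint8(117), np.uint8(118), np.uint8(117), np.uint8(116), np.uint8(118), np.uint8(119), np.uint8(117), np.uint8(110), np.uint8(107)] mould row [[117, 120, 118], [116, 119, 118], [117, 119, 117], [119, 121, 120], [116, 116, 117], [116, 116, 117], [117, 118, 118], [116, 116, 117], [132, 133, 133], [183, 184, 186]]
140 mould [547.3  29.7] [133.6  95.4] 30.59 [[466.0, 37.0], [514.0, -45.0], [629.0, 23.0], [581.0, 105.0]]
140 fence [669.1  17.6] [ 28.6 212.1] 6.03 [[644.0, 122.0], [666.0, -89.0], [694.0, -86.0], [672.0, 125.0]]
170 mould [547.7  29.2] [130.9  94.2] 30.58 [[467.0, 36.0], [515.0, -45.0], [628.0, 22.0], [580.0, 103.0]]
170 fence [668.4 -19.1] [15.3 66.7] 6.25 [[657.0, 13.0], [664.0, -53.0], [680.0, -51.0], [672.0, 15.0]]
200 mould [529.8  60.2] [129.7  20.3] 30.84 [[469.0, 36.0], [479.0, 18.0], [591.0, 85.0], [580.0, 102.0]]
200 fence [668.5 -18.2] [13.7 59. ] 6.26 [[658.0, 10.0], [665.0, -48.0], [678.0, -47.0], [672.0, 12.0]]
scene 170 mould [554.6  37.2] [132.2  91.9] 30.65 [[474.0, 43.0], [521.0, -36.0], [635.0, 31.0], [588.0, 110.0]]
scene 170 fence [671.2  24. ] [ 15.7 133.4] 6.15 [[656.0, 89.0], [671.0, -43.0], [686.0, -41.0], [672.0, 91.0]]
scene 200 mould [570.8  11.2] [129.1  32.2] 33.35 [[508.0, -11.0], [526.0, -38.0], [634.0, 33.0], [616.0, 60.0]]
scene 200 fence [674.6 -11.3] [12.9 60.9] 6.14 [[665.0, 18.0], [671.0, -42.0], [684.0, -41.0], [678.0, 20.0]]
```

```bash
cat > plan.py <<'E'
from h import *
from scipy.spatial.transform import Rotation as R
def state():
    s=observe();q=s["eef_rot"];return s,np.array(s["ee_pos"]),R.from_quat([q[1],q[2],q[3],q[0]])
def report():
    s,p,r=state();M=r.as_matrix();print("t",round(s["time"],2),"p",p.round(4),"y yaw",round(np.degrees(np.arctan2(M[1,1],M[0,1])),2),"xdown",M[:,0].round(3),"q",np.round(s["q"],3),"F",np.round(s["contact_force"],1),"M",np.round(s["moment"],2),"gap",round(s["finger_gap"],4))
    return s,p,M
E
python3 - <<'E'
from plan import *
s,p,M=report();print(M.round(3))
t=np.array([.581,-.018,.242]);print("delta in tool",(M.T@(t-p)).round(4))
E
```

```text
t 1.2 p [0.2513 0.5723 0.2423] y yaw 66.29 xdown [ 0.  0. -1.] q [ 0.979  0.527  1.433 -0.     1.181 -0.179] F [-0.3  0.1  0.2] M [ 0.02  0.01 -0.  ] gap 0.0856
[[ 0.     0.402  0.916]
 [ 0.     0.916 -0.402]
 [-1.     0.     0.   ]]
delta in tool [ 3.000e-04 -4.079e-01  5.392e-01]
```

```bash
python3 -m pendant '[0,0,0,0,-0.034,0.0449,0.7, 0,0,0,0,-0.034,0.0449,0.7, 0,0,0,0,-0.034,0.0449,0.7, 0,0,0,0,-0.034,0.0449,0.7, 0,0,0,0,-0.034,0.0449,0.7, 0,0,0,0,-0.034,0.0449,0.7, 0,0,0,0,-0.034,0.0449,0.7, 0,0,0,0,-0.034,0.0449,0.7, 0,0,0,0,-0.034,0.0449,0.7, 0,0,0,0,-0.034,0.0449,0.7, 0,0,0,0,-0.034,0.0449,0.7, 0,0,0,0,-0.034,0.0449,0.7, 0.156,0,0,0,0,0,0.7, 0.156,0,0,0,0,0,0.7, 0.156,0,0,0,0,0,0.7, 0.156,0,0,0,0,0,0.7, 0,0,0,0,0,0,0.7, 0,0,0,0,0,0,0.7]'
python3 - <<'E'
from plan import *
report()
E
```

```text
time: 3.45
ee_pos: [0.5806, -0.018, 0.2424]
eef_rot: [0.614, 0.35, 0.614, -0.35]
contact_force: [0.3, -0.4, -0.2]
finger_gap: 0.0601
t 3.45 p [ 0.5806 -0.018   0.2424] y yaw 30.67 xdown [ 0. -0. -1.] q [-0.223  0.468  1.546 -0.     1.128 -0.758] F [ 0.3 -0.4 -0.2] M [-0.01  0.02 -0.  ] gap 0.0601
```

```bash
python3 -m pendant '[0,0,0,0.05,0,0.005,0.7, 0,0,0,0.05,0,0,0.7, 0,0,0,0.04,0,0,0.7, 0,0,0,0,0,0,0.7]'
python3 - <<'E'
from plan import *
s,p,M=report()
for cam,x,y in(("top",210,170),("scene",220,100)):
    im=get_image(cam).copy()
    # predicted pad footprint at tip heights and at knob height
    for n,r in (("k",place_of("clamp_knob",cam)),):
        for a in r[:2]: print(cam,n,a["conf"],loc(a).round(1))
    c=cv2.resize(im[y:y+140,x:x+180],None,fx=4,fy=4,interpolation=cv2.INTER_CUBIC)
    for off in((0,0,0),(.011,0,0)):
        q=(proj(cam,p+M@np.array(off))[0]-[x,y])*4+1.5;cv2.circle(c,tuple(int(v) for v in q),3,(255,0,0),-1)
    cv2.imwrite(f"pics/{cam}1.png",c[:,:,::-1])
E
```

```text
time: 3.95
ee_pos: [0.5807, -0.0218, 0.0994]
eef_rot: [0.612, 0.35, 0.617, -0.351]
contact_force: [0.6, 0.7, 0.3]
finger_gap: 0.0601
t 3.95 p [ 0.5807 -0.0218  0.0994] y yaw 30.61 xdown [-0.007  0.002 -1.   ] q [-0.23   0.668  1.654 -0.     0.827 -0.764] F [0.6 0.7 0.3] M [ 0.    0.02 -0.01] gap 0.0601
top k 0.74 [290.  231.5]
top k 0.6 [246.9 142. ]
scene k 0.85 [277.6 195.6]
scene k 0.74 [351.5 288. ]
```

View pics/top1.png

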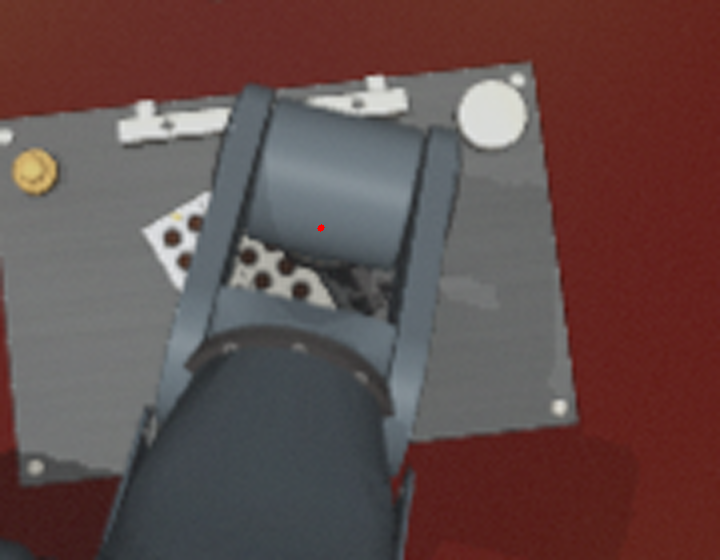

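View pics/scene1.png

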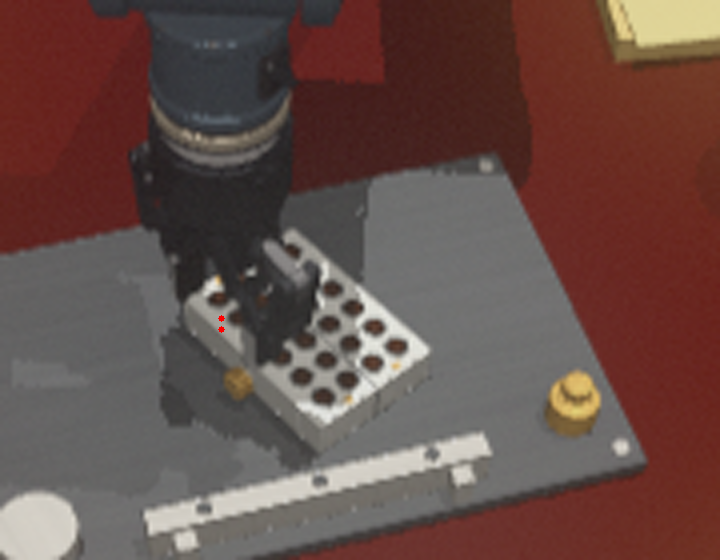

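Run:
```python
from plan import *
s,p,M=report()
im=get_image("scene").copy();x,y=255,150;f=8
c=cv2.resize(im[y:y+70,x:x+80],None,fx=f,fy=f,interpolation=cv2.INTER_CUBIC)
def pt(P,col):
    q=(proj("scene",P)[0]-[x,y]+.5)*f;cv2.circle(c,tuple(int(v) for v in q),3,col,-1)
for yy,col in((.030,(255,0,0)),(-.030,(0,255,0))):
  for zz in(-.011,.011):
    for xx in (.003,): pt(p+M@np.array([xx,yy,zz]),col)
# knob + mould corners at mean pose
for m0,col in((np.array([.551,.0335]),(255,255,0)),):
    a=np.radians(120.6);ex=np.array([np.cos(a),np.sin(a)]);ey=np.array([-ex[1],ex[0]])
    pt(np.r_[m0-ex*.061,.031],col);pt(np.r_[m0-ex*.046,.031],col)
    for i in(-1,1):
        for j in(-1,1): pt(np.r_[m0+ex*.046*i+ey*.066*j,.046],col)
cv2.imwrite("pics/s2.png",c[:,:,::-1])
```

```text
t 4.15 p [ 0.5847 -0.0226  0.1044] y yaw 30.57 xdown [ 0.004 -0.001 -1.   ] q [-0.229  0.661  1.65  -0.     0.827 -0.763] F [-0.2  0.1  0.4] M [ 0.02 -0.    0.03] gap 0.06
```

View pics/s2.png

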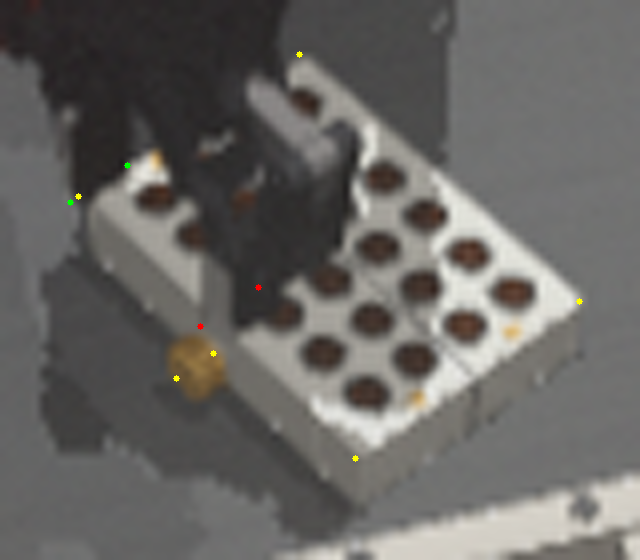

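```bash
python3 -m pendant '[0,0,0,0.035,0,0,0.7, 0,0,0,0.025,0,0,0.7, 0,0,0,0.009,0,0,0.7, 0,0,0,0,0,0,0.7, 0,0,0,0,0,-0.003,0.7, 0,0,0,0,0,-0.002,0.7, 0,0,0,0,0,0,0.7]'
python3 - <<'E'
from plan import *
s,p,M=report()
im=get_image("scene").copy();x,y=230,140
cv2.imwrite("pics/s3.png",cv2.resize(im[y:y+90,x:x+120],None,fx=6,fy=6,interpolation=cv2.INTER_CUBIC)[:,:,::-1])
E
```

```text
time: 5.08
ee_pos: [0.5807, -0.0178, 0.0339]
eef_rot: [0.614, 0.351, 0.614, -0.35]
contact_force: [0.8, -0.1, 0.9]
finger_gap: 0.0599
t 5.08 p [ 0.5807 -0.0178  0.0339] y yaw 30.56 xdown [ 0.001 -0.    -1.   ] q [-0.223  0.773  1.684 -0.     0.684 -0.756] F [ 0.8 -0.1  0.9] M [-0.08 -0.   -0.01] gap 0.0599
```

View pics/s3.png

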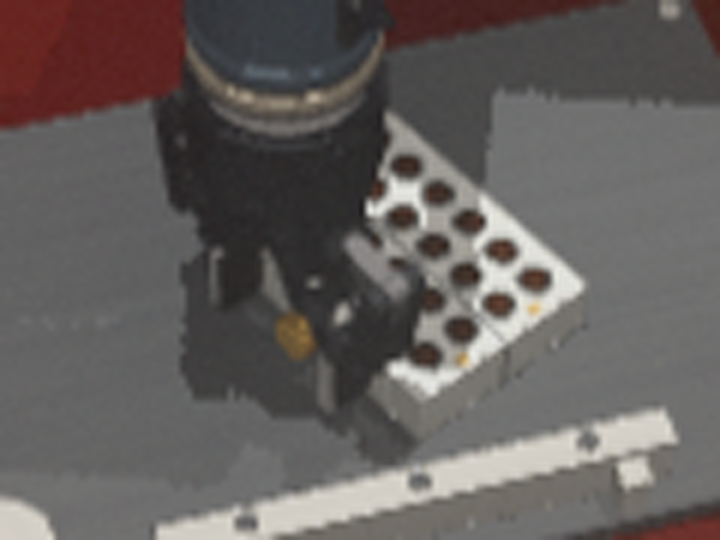

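The fingers straddle the knob, which shows at (295,335) in the crop. Now closing gently.

```bash
python3 -m pendant '[0,0,0,0,0,0,0.3, 0,0,0,0,0,0,0.1, 0,0,0,0,0,0,0, 0,0,0,0,0,0,0, 0,0,0,0,0,0,0, 0,0,0,0,0,0,0]' 50
python3 - <<'E'
from plan import *
s,p,M=report()
im=get_image("scene").copy();x,y=230,140
cv2.imwrite("pics/s4.png",cv2.resize(im[y:y+90,x:x+120],None,fx=6,fy=6,interpolation=cv2.INTER_CUBIC)[:,:,::-1])
E
```

```text
time: 5.88
ee_pos: [0.5807, -0.018, 0.0335]
eef_rot: [0.614, 0.351, 0.614, -0.351]
contact_force: [0.1, 0.2, 3.5]
finger_gap: 0.0153
t 5.88 p [ 0.5807 -0.018   0.0335] y yaw 30.53 xdown [ 0. -0. -1.] q [-0.223  0.774  1.683  0.     0.684 -0.756] F [0.1 0.2 3.5] M [ 0.04  0.08 -0.04] gap 0.0153
```

View pics/s4.png

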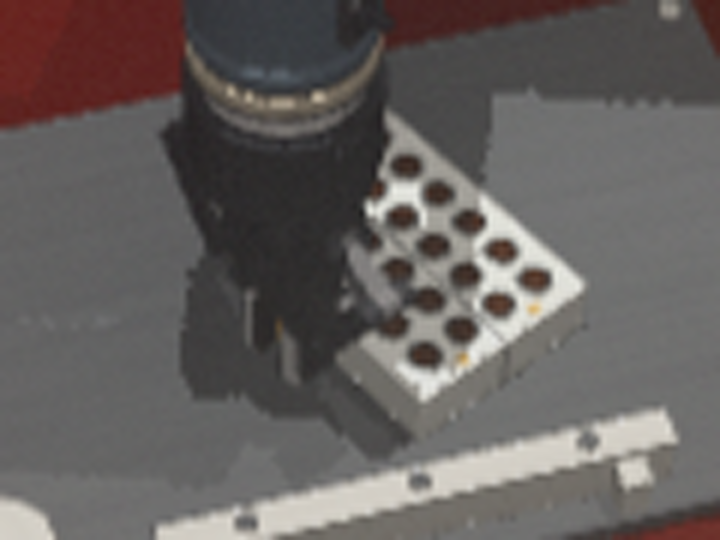

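```bash
cat > sim.py <<'E'
import numpy as np
F=np.array([.660,.0215]);b=np.radians(6.1);bx=np.array([np.cos(b),np.sin(b)]);by=np.array([-bx[1],bx[0]])
def mould(p,yaw,d=.0594):
    a=yaw+np.pi/2;ex=np.array([np.cos(a),np.sin(a)]);return p+ex*d,ex
def corners(p,yaw):
    c,ex=mould(p,yaw);ey=np.array([-ex[1],ex[0]])
    return np.array([c+ex*.046*i+ey*.066*j for i in(-1,1) for j in(-1,1)])
E
python3 - <<'E'
from sim import *
p0=np.array([.5807,-.018]);y0=np.radians(30.55);y1=np.radians(-83.9)
pm=F-bx*(.105+.030)+by*(-.005)
print("standoff TCP",pm)
N=20
prev=p0;yw=y0
for i in range(1,N+1):
    yn=y0-.1*i
    p=p0+(pm-p0)*min(1,i/11)
    dp=p-prev; yax=np.array([np.cos(yw),np.sin(yw)]);zax=np.array([yax[1],-yax[0]])
    C=(corners(p,yn)-F)
    print(i,np.round([dp@yax,dp@zax],4),"xmax",(C@bx).max().round(3),"xmin",(C@bx).min().round(3),"y",(C@by).min().round(3),(C@by).max().round(3),p.round(3))
    prev=p;yw=yn
E
```

```text
standoff TCP [0.5262957  0.00218266]
1 [-0.0033 -0.0041] xmax -0.03 xmin -0.184 y -0.037 0.093 [ 0.576 -0.016]
2 [-0.0037 -0.0037] xmax -0.031 xmin -0.18 y -0.028 0.091 [ 0.571 -0.014]
3 [-0.0041 -0.0034] xmax -0.033 xmin -0.176 y -0.019 0.089 [ 0.566 -0.012]
4 [-0.0044 -0.0029] xmax -0.036 xmin -0.171 y -0.01 0.086 [ 0.561 -0.011]
5 [-0.0047 -0.0025] xmax -0.033 xmin -0.172 y -0.011 0.091 [ 0.556 -0.009]
6 [-0.0049 -0.002 ] xmax -0.028 xmin -0.174 y -0.015 0.098 [ 0.551 -0.007]
7 [-0.0051 -0.0015] xmax -0.024 xmin -0.176 y -0.019 0.105 [ 0.546 -0.005]
8 [-0.0052 -0.001 ] xmax -0.021 xmin -0.177 y -0.024 0.11 [ 0.541 -0.003]
9 [-0.0053 -0.0005] xmax -0.019 xmin -0.178 y -0.028 0.114 [ 0.536 -0.001]
10 [-0.0053  0.0001] xmax -0.018 xmin -0.178 y -0.032 0.117 [0.531 0.   ]
11 [-0.0052  0.0006] xmax -0.018 xmin -0.178 y -0.036 0.119 [0.526 0.002]
12 [0. 0.] xmax -0.014 xmin -0.173 y -0.042 0.117 [0.526 0.002]
13 [0. 0.] xmax -0.012 xmin -0.167 y -0.047 0.113 [0.526 0.002]
14 [0. 0.] xmax -0.011 xmin -0.161 y -0.052 0.109 [0.526 0.002]
15 [0. 0.] xmax -0.011 xmin -0.155 y -0.057 0.103 [0.526 0.002]
16 [0. 0.] xmax -0.012 xmin -0.148 y -0.061 0.097 [0.526 0.002]
17 [0. 0.] xmax -0.015 xmin -0.142 y -0.064 0.089 [0.526 0.002]
18 [0. 0.] xmax -0.019 xmin -0.135 y -0.067 0.08 [0.526 0.002]
19 [0. 0.] xmax -0.024 xmin -0.128 y -0.069 0.071 [0.526 0.002]
20 [0. 0.] xmax -0.029 xmin -0.122 y -0.071 0.061 [0.526 0.002]
```

```bash
python3 -m pendant '[0.05,0,0,0,-0.0016,-0.0021,0, 0.05,0,0,0,-0.0016,-0.0021,0, 0.05,0,0,0,-0.0018,-0.0019,0, 0.05,0,0,0,-0.0018,-0.0019,0, 0.05,0,0,0,-0.002,-0.0017,0, 0.05,0,0,0,-0.002,-0.0017,0]' 80
python3 - <<'E'
from plan import *
s,p,M=report()
im=get_image("scene").copy();x,y=230,130
cv2.imwrite("pics/s5.png",cv2.resize(im[y:y+100,x:x+130],None,fx=6,fy=6,interpolation=cv2.INTER_CUBIC)[:,:,::-1])
E
```

```text
time: 6.68
ee_pos: [0.5665, -0.0133, 0.0336]
eef_rot: [0.556, 0.438, 0.554, -0.439]
contact_force: [-1.4, -3.4, 3.7]
finger_gap: 0.0143
t 6.67 p [ 0.5665 -0.0133  0.0336] y yaw 13.43 xdown [ 0.001 -0.003 -1.   ] q [-0.219  0.763  1.721 -0.004  0.656 -0.451] F [-1.4 -3.4  3.7] M [-0.71  0.06  0.4 ] gap 0.0143
```

View pics/s5.png

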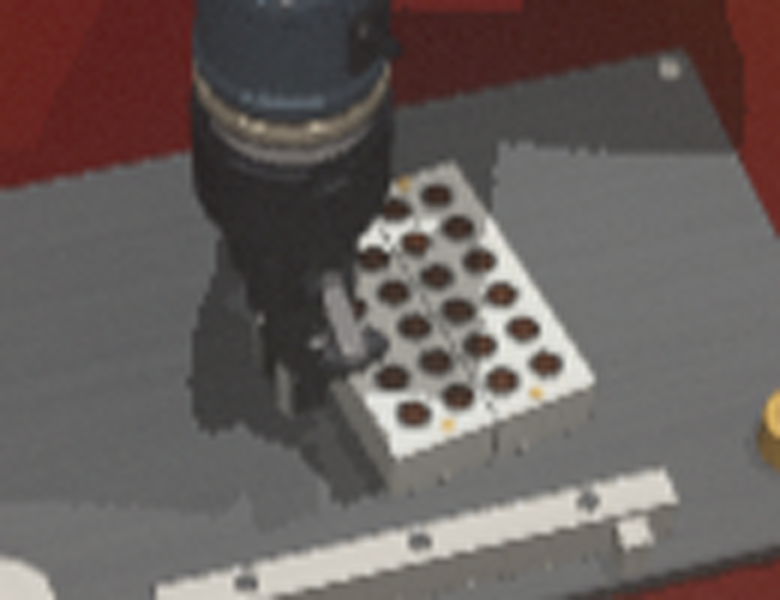

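The mould is turning flat with the gripper. Continuing.

```bash
python3 -m pendant '[0.05,0,0,0,-0.0022,-0.0015,0, 0.05,0,0,0,-0.0022,-0.0015,0, 0.05,0,0,0,-0.0023,-0.0013,0, 0.05,0,0,0,-0.0024,-0.0012,0, 0.05,0,0,0,-0.0025,-0.001,0, 0.05,0,0,0,-0.0025,-0.001,0, 0.05,0,0,0,-0.0025,-0.0008,0, 0.05,0,0,0,-0.0026,-0.0007,0, 0.05,0,0,0,-0.0026,-0.0005,0, 0.05,0,0,0,-0.0026,-0.0005,0, 0.05,0,0,0,-0.0026,-0.0003,0, 0.05,0,0,0,-0.0026,-0.0002,0, 0.05,0,0,0,-0.0026,0,0, 0.05,0,0,0,-0.0026,0,0, 0.05,0,0,0,-0.0026,0.0003,0, 0.05,0,0,0,-0.0026,0.0003,0]'
python3 - <<'E'
from plan import *
s,p,M=report()
im=get_image("scene").copy();x,y=230,120
cv2.imwrite("pics/s6.png",cv2.resize(im[y:y+120,x:x+150],None,fx=5,fy=5,interpolation=cv2.INTER_CUBIC)[:,:,::-1])
E
```

```text
time: 8.72
ee_pos: [0.5268, 0.0043, 0.0336]
eef_rot: [0.341, 0.62, 0.34, -0.62]
contact_force: [-0.7, 1.6, 4.6]
finger_gap: 0.0144
t 8.72 p [0.5268 0.0043 0.0336] y yaw -32.44 xdown [ 0. -0. -1.] q [-0.204  0.738  1.823 -0.     0.581  0.362] F [-0.7  1.6  4.6] M [0.16 0.06 0.42] gap 0.0144
```

View pics/s6.png

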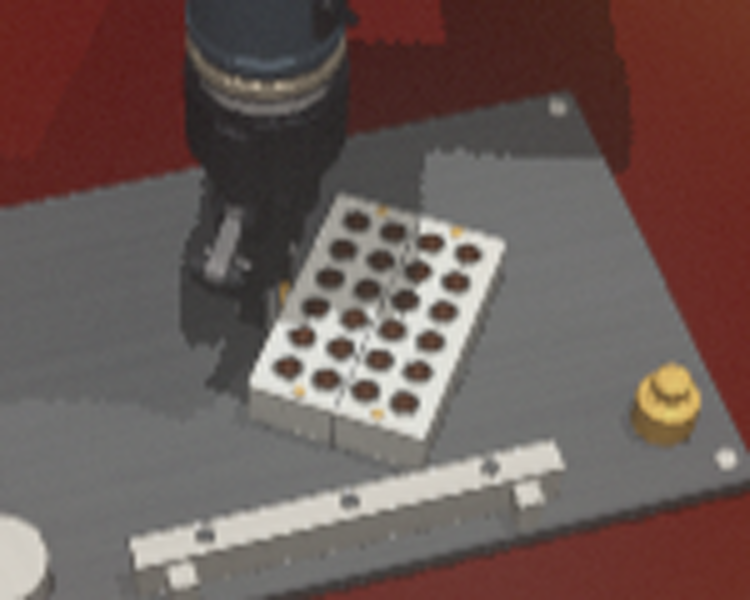

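```bash
cat > mp.py <<'E'
from plan import *
from fit import top_rect
from sim import *
def pose(cam="scene"):
    im=get_image(cam)
    rs=regions_of("mould",cam)
    rs=[r for r in rs if r["conf"]>.3]
    want=proj(cam,np.array([.58,.03,.04]))[0]
    r=min(rs,key=lambda r:np.linalg.norm(loc(r)-want));m=r["mask"]
    m=cv2.dilate(m.astype(np.uint8),np.ones((5,5),np.uint8))
    g=im.max(2).astype(int);s=g-im.min(2)
    for thr in(165,):
        k=(m>0)&(g>thr)&(s<60)
        rr,b=top_rect(k.astype(np.uint8),.046,cam)
        print(cam,"conf",round(r["conf"],2),"c",np.round(rr[0],1),"size",np.round(rr[1],1),"ang",round(rr[2],2),b.round(0).tolist())
    return im
E
python3 - <<'E'
from mp import *
pose("scene");pose("top");s,p,M=report();print(mould(p[:2],np.arctan2(M[1,1],M[0,1])))
E
```

```text
scene conf 0.72 c [562.7  59.6] size [ 90.5 132.6] ang 59.02 [[483.0, 55.0], [596.0, -13.0], [643.0, 64.0], [529.0, 133.0]]
top conf 0.63 c [555.2  53. ] size [ 90. 132.] ang 58.98 [[475.0, 48.0], [589.0, -20.0], [635.0, 58.0], [522.0, 126.0]]
t 8.97 p [0.5266 0.0043 0.0336] y yaw -32.37 xdown [-0.  0. -1.] q [-0.204  0.738  1.823  0.     0.581  0.36 ] F [0.1 1.2 5.7] M [0.18 0.08 0.3 ] gap 0.0143
(array([0.55843692, 0.05451703]), array([0.5353308 , 0.84464249]))
```

```bash
python3 -m pendant '[0.05,0,0,0,0,0,0, 0.05,0,0,0,0,0,0, 0.05,0,0,0,0,0,0, 0.05,0,0,0,0,0,0, 0.05,0,0,0,0,0,0, 0.05,0,0,0,0,0,0, 0.05,0,0,0,0,0,0, 0.05,0,0,0,0,0,0, 0.05,0,0,0,0,0,0, 0.05,0,0,0,0,0,0, 0.05,0,0,0,0,0,0, 0.05,0,0,0,0,0,0, 0.05,0,0,0,0,0,0, 0.05,0,0,0,0,0,0, 0.05,0,0,0,0,0,0, 0.05,0,0,0,0,0,0, 0.05,0,0,0,0,0,0, 0.05,0,0,0,0,0,0, 0.02,0,0,0,0,0,0, 0,0,0,0,0,0,0]'
python3 - <<'E'
from mp import *
im=pose("scene");pose("top");s,p,M=report();print(mould(p[:2],np.arctan2(M[1,1],M[0,1])))
x,y=230,120
cv2.imwrite("pics/s7.png",cv2.resize(im[y:y+120,x:x+150],None,fx=5,fy=5,interpolation=cv2.INTER_CUBIC)[:,:,::-1])
E
```

```text
time: 11.48
ee_pos: [0.5256, 0.0057, 0.0336]
eef_rot: [-0.03, -0.706, -0.031, 0.707]
contact_force: [-1.0, 7.5, 7.6]
finger_gap: 0.0138
scene conf 0.65 c [591.3  16.9] size [ 90.9 131. ] ang 7.85 [[537.0, 76.0], [555.0, -54.0], [645.0, -42.0], [627.0, 88.0]]
top conf 0.74 c [604.8  11.6] size [133.2  61.1] ang 89.85 [[574.0, -55.0], [635.0, -55.0], [635.0, 78.0], [574.0, 78.0]]
t 11.68 p [0.5256 0.0057 0.0336] y yaw -85.04 xdown [-0.002  0.002 -1.   ] q [-0.203  0.737  1.824  0.002  0.583  1.28 ] F [-1.7  5.8  7.6] M [1.05 0.16 0.47] gap 0.0142
(array([0.58479103, 0.010813  ]), array([0.99625709, 0.08643968]))
```

View pics/s7.png

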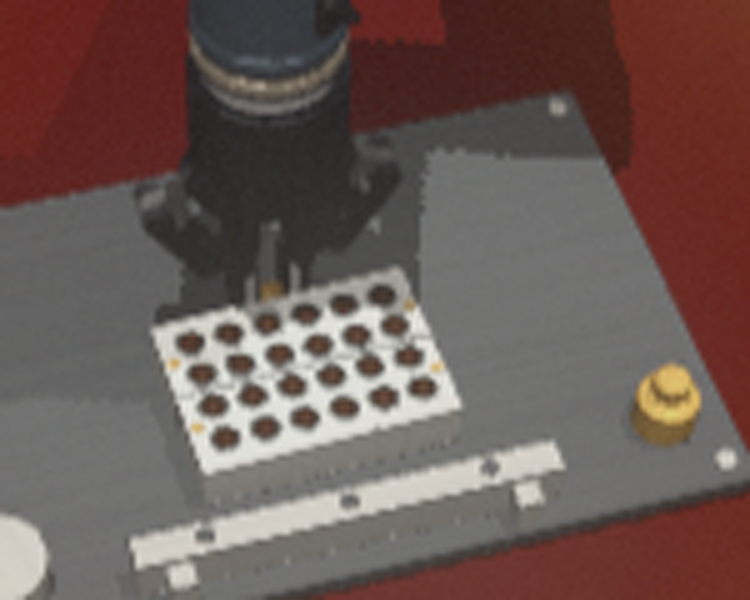

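```bash
python3 -m pendant '[0.03,0,0,0,0,0,0, 0.01,0,0,0,0,0,0, 0,0,0,0,0,-0.003,0, 0,0,0,0,0,-0.003,0, 0,0,0,0,0,-0.003,0, 0,0,0,0,0,-0.003,0, 0,0,0,0,0,-0.003,0, 0,0,0,0,0,-0.003,0, 0,0,0,0,0,-0.003,0, 0,0,0,0,0,-0.002,0, 0,0,0,0,0,-0.001,0, 0,0,0,0,0,0,0]'
python3 - <<'E'
from mp import *
im=pose("scene");s,p,M=report();print(mould(p[:2],np.arctan2(M[1,1],M[0,1])))
x,y=230,130
cv2.imwrite("pics/s8.png",cv2.resize(im[y:y+120,x:x+150],None,fx=5,fy=5,interpolation=cv2.INTER_CUBIC)[:,:,::-1])
E
```

```text
time: 13.18
ee_pos: [0.533, 0.0077, 0.0336]
eef_rot: [-0.015, -0.693, -0.019, 0.72]
contact_force: [-27.1, -1.6, 32.2]
finger_gap: 0.0139
scene conf 0.69 c [599.2  14.4] size [ 90.5 130.3] ang 3.0 [[551.0, 77.0], [557.0, -53.0], [648.0, -48.0], [641.0, 82.0]]
t 13.28 p [0.533  0.0077 0.0336] y yaw -87.27 xdown [-0.038  0.005 -0.999] q [-0.194  0.749  1.779 -0.004  0.652  1.332] F [-26.1  -2.   32. ] M [-0.37  4.38  0.15] gap 0.0143
(array([0.59229921, 0.01051678]), array([0.9988651 , 0.04762884]))
```

View pics/s8.png

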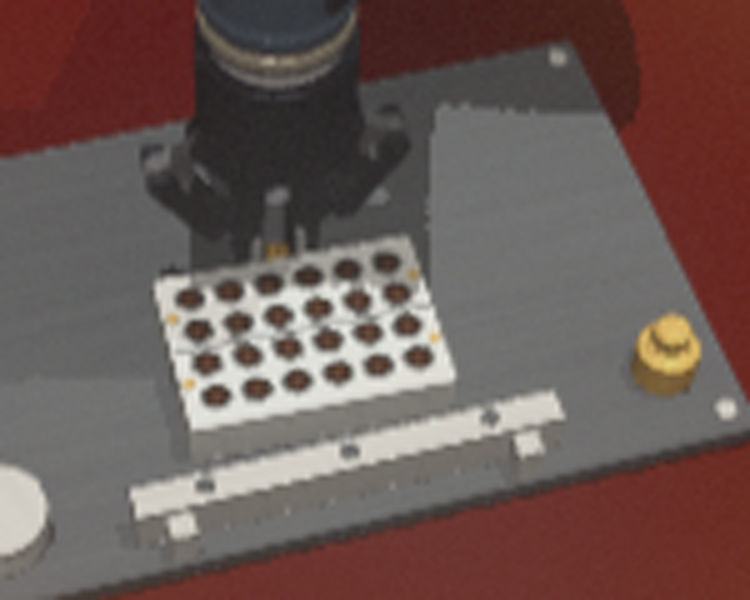

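The push jammed: the grip rides over the round knob and presses the mould down, giving 27 N sideways and 32 N vertical. I'll relax the command and release. Then I'll push the block's side with the two open fingers straddling the knob.

```bash
python3 -m pendant '[0,0,0,0,0,0.005,0, 0,0,0,0,0,0.005,0, 0,0,0,0,0,0.005,0, 0,0,0,0,0,0,0]' 20; python3 -m pendant '[0,0,0,0,0,0,0.2, 0,0,0,0,0,0,0.4, 0,0,0,0,0,0,0.6, 0,0,0,0,0,0,0.6]';  python3 - <<'E'
from mp import *
im=pose("scene");s,p,M=report()
x,y=230,130
cv2.imwrite("pics/s9.png",cv2.resize(im[y:y+120,x:x+150],None,fx=5,fy=5,interpolation=cv2.INTER_CUBIC)[:,:,::-1])
E
```

```text
time: 13.78
ee_pos: [0.5326, 0.0071, 0.0336]
eef_rot: [-0.014, -0.705, -0.017, 0.709]
contact_force: [-4.0, 8.5, 10.1]
finger_gap: 0.0136
time: 14.28
ee_pos: [0.5359, 0.0042, 0.033]
eef_rot: [-0.015, -0.707, -0.015, 0.707]
contact_force: [-0.8, 0.3, -0.4]
finger_gap: 0.0511
scene conf 0.97 c [598.8  14.1] size [ 90.7 130.7] ang 3.76 [[549.0, 76.0], [558.0, -54.0], [648.0, -48.0], [640.0, 82.0]]
t 14.38 p [0.5359 0.0042 0.0331] y yaw -87.51 xdown [-0.  0. -1.] q [-0.201  0.744  1.8   -0.     0.598  1.326] F [-0.1  0.6  0.3] M [-0.04  0.04  0.  ] gap 0.0512
```

View pics/s9.png

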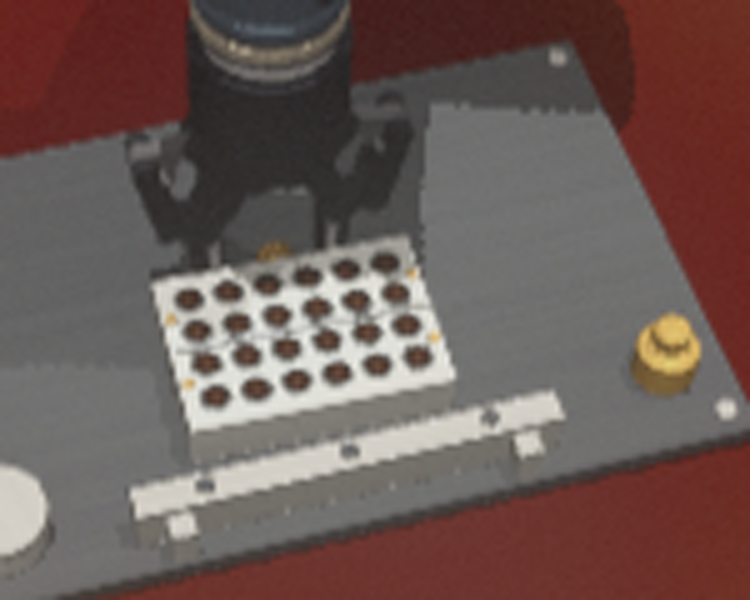

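```bash
python3 -m pendant '[0,0,0,0,0,0.004,0.75, -0.033,0,0,0,0,0,0.75, -0.03,0,0,0,0,0,0.75, 0,0,0,0.004,0,0,0.75, 0,0,0,0,0,-0.003,0.75, 0,0,0,0,0,-0.003,0.75, 0,0,0,0,0,-0.003,0.75, 0,0,0,0,0,-0.003,0.75, 0,0,0,0,0,-0.003,0.75, 0,0,0,0,0,-0.003,0.75]';  python3 - <<'E'
from mp import *
im=pose("scene");s,p,M=report()
x,y=230,130
cv2.imwrite("pics/s10.png",cv2.resize(im[y:y+120,x:x+150],None,fx=5,fy=5,interpolation=cv2.INTER_CUBIC)[:,:,::-1])
E
```

```text
time: 15.62
ee_pos: [0.5436, 0.0063, 0.029]
eef_rot: [-0.037, -0.701, -0.039, 0.711]
contact_force: [-11.5, -3.1, 8.6]
finger_gap: 0.0641
scene conf 0.92 c [606.2  17.3] size [ 90.2 130.8] ang 5.7 [[555.0, 78.0], [568.0, -52.0], [658.0, -43.0], [645.0, 87.0]]
t 15.72 p [0.5442 0.0065 0.029 ] y yaw -83.83 xdown [-0.012  0.001 -1.   ] q [-0.193  0.759  1.77  -0.002  0.625  1.272] F [-9.6 -2.6  6.8] M [-0.54  1.32 -0.1 ] gap 0.0639
```

View pics/s10.png

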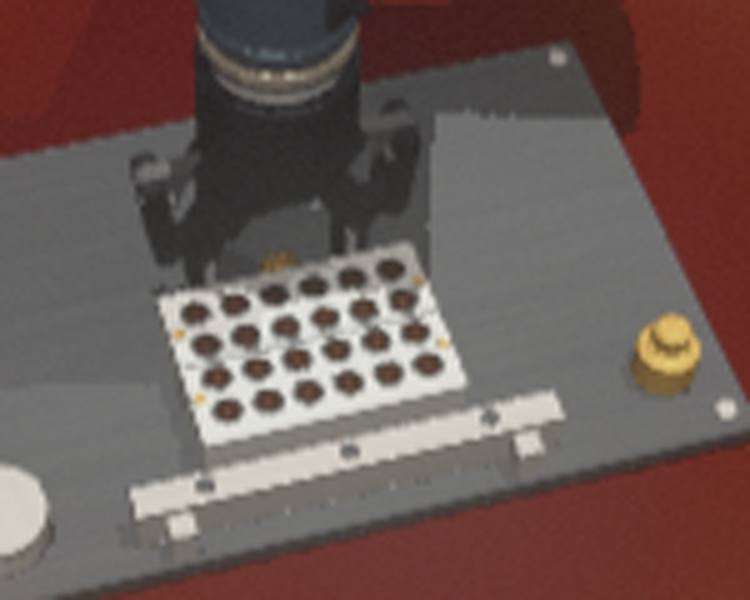

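```bash
python3 -m pendant '[0,0,0,0,0,-0.002,0.75, 0,0,0,0,0,-0.002,0.75, 0,0,0,0,0,-0.002,0.75, 0,0,0,0,0,-0.002,0.75, 0,0,0,0,0,-0.002,0.75, 0,0,0,0,0,-0.001,0.75, 0,0,0,0,0,0,0.75]';  python3 - <<'E'
from mp import *
im=pose("scene");s,p,M=report()
x,y=230,130
cv2.imwrite("pics/s11.png",cv2.resize(im[y:y+120,x:x+150],None,fx=5,fy=5,interpolation=cv2.INTER_CUBIC)[:,:,::-1])
E
```

```text
time: 16.6
ee_pos: [0.5533, 0.0082, 0.029]
eef_rot: [-0.037, -0.7, -0.039, 0.712]
contact_force: [-11.6, -1.0, 8.1]
finger_gap: 0.0641
scene conf 0.59 c [621.7  19.8] size [100.2 130.7] ang 5.81 [[565.0, 80.0], [579.0, -50.0], [678.0, -40.0], [665.0, 90.0]]
t 16.7 p [0.5533 0.0082 0.029 ] y yaw -83.81 xdown [-0.016  0.002 -1.   ] q [-0.186  0.766  1.744 -0.002  0.648  1.278] F [-11.9  -1.4   9.1] M [-0.26  1.66  0.05] gap 0.0641
```

View pics/s11.png

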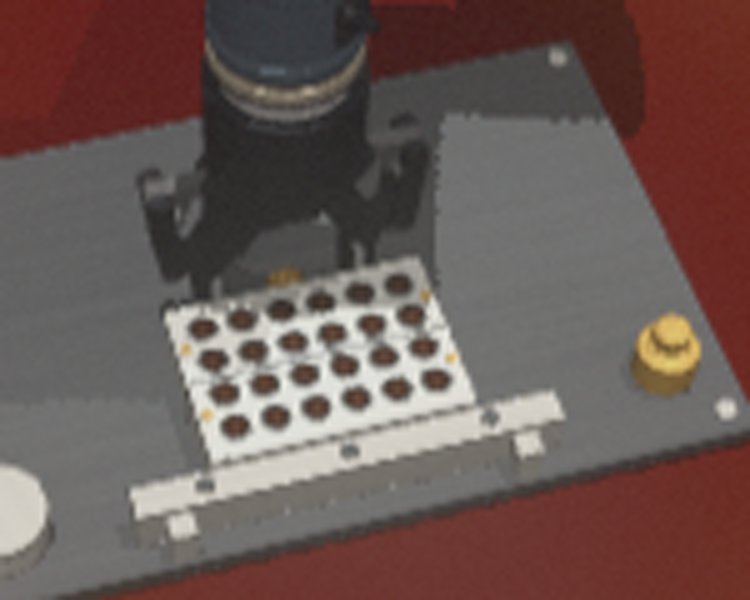

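```bash
python3 -m pendant '[0,0,0,0,0,-0.002,0.75, 0,0,0,0,0,-0.001,0.75, 0,0,0,0,0,0,0.75]'; python3 -m pendant '[0,0,0,0,0,-0.001,0.75, 0,0,0,0,0,-0.001,0.75, 0,0,0,0,0,0,0.75]';python3 -m pendant '[0,0,0,0,0,-0.001,0.75, 0,0,0,0,0,-0.001,0.75, 0,0,0,0,0,0,0.75]'
```

```text
time: 17.08
ee_pos: [0.5563, 0.0086, 0.029]
eef_rot: [-0.037, -0.7, -0.039, 0.712]
contact_force: [-11.8, -1.8, 8.8]
finger_gap: 0.064
time: 17.45
ee_pos: [0.5563, 0.0087, 0.029]
eef_rot: [-0.037, -0.699, -0.039, 0.713]
contact_force: [-16.6, -3.5, 12.3]
finger_gap: 0.0644
time: 17.82
ee_pos: [0.5564, 0.0087, 0.029]
eef_rot: [-0.037, -0.697, -0.039, 0.715]
contact_force: [-19.1, -4.0, 15.0]
finger_gap: 0.0644
```

Position has stalled and the force is rising, so it's on the fence. One slightly firmer press to seat it, then back off and look.

```bash
python3 -m pendant '[0,0,0,0,0,-0.002,0.75, 0,0,0,0,0,-0.002,0.75, 0,0,0,0,0,0,0.75, 0,0,0,0,0,0,0.75]'; python3 -m pendant '[0,0,0,0,0,0.005,0.75, 0,0,0,0,0,0.005,0.75, 0,0,0,0,0,0.01,0.75, 0,0,0,0,0,0.02,0.75, 0,0,0,0,0,0.02,0.75, 0,0,0,-0.05,0,0,0.75, 0,0,0,-0.05,0,0,0.75, 0,0,0,-0.05,0,0,0.75, 0,0,0,0,0,0.06,0.75, 0,0,0,0,0,0.06,0.75, 0,0,0,0,0,0,0.75]';python3 - <<'E'
from mp import *
report()
im=pose("scene");x,y=230,150
cv2.imwrite("pics/s12.png",cv2.resize(im[y:y+100,x:x+140],None,fx=5.5,fy=5.5,interpolation=cv2.INTER_CUBIC)[:,:,::-1])
im=pose("top");x,y=200,180
cv2.imwrite("pics/t12.png",cv2.resize(im[y:y+90,x:x+140],None,fx=5.5,fy=5.5,interpolation=cv2.INTER_CUBIC)[:,:,::-1])
E
```

```text
time: 18.32
ee_pos: [0.5563, 0.0088, 0.029]
eef_rot: [-0.037, -0.694, -0.04, 0.718]
contact_force: [-26.1, -8.2, 21.6]
finger_gap: 0.064
time: 19.7
ee_pos: [0.3863, -0.0093, 0.1789]
eef_rot: [-0.036, -0.704, -0.038, 0.708]
contact_force: [1.2, -0.3, -0.1]
finger_gap: 0.0644
t 19.7 p [ 0.3863 -0.0093  0.1789] y yaw -83.95 xdown [-0.007  0.002 -1.   ] q [-0.315  0.331  2.067 -0.     0.75   1.15 ] F [ 1.2 -0.3 -0.1] M [ 0.   -0.08  0.  ] gap 0.0644
scene conf 0.61 c [621.2  18.9] size [101.  132.4] ang 5.59 [[565.0, 80.0], [577.0, -52.0], [678.0, -42.0], [665.0, 90.0]]
top conf 0.83 c [611.6  10.8] size [104.  137.8] ang 5.93 [[553.0, 74.0], [567.0, -63.0], [670.0, -52.0], [656.0, 85.0]]
```

View pics/s12.png

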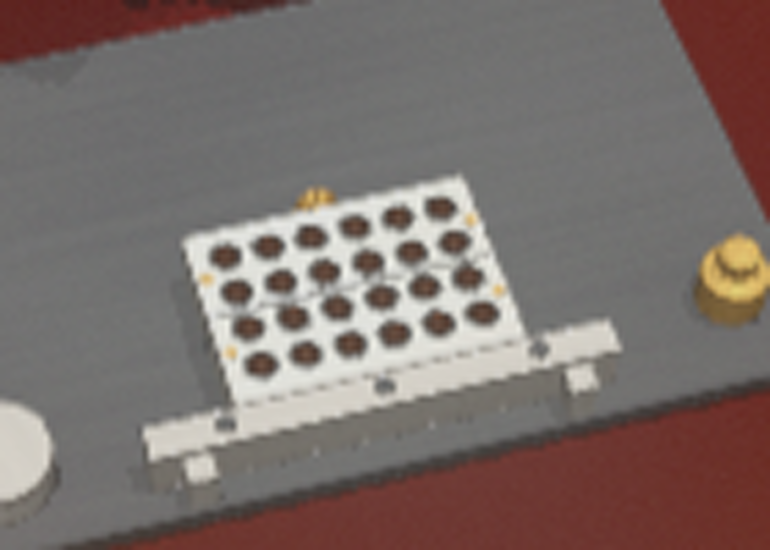

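View pics/t12.png

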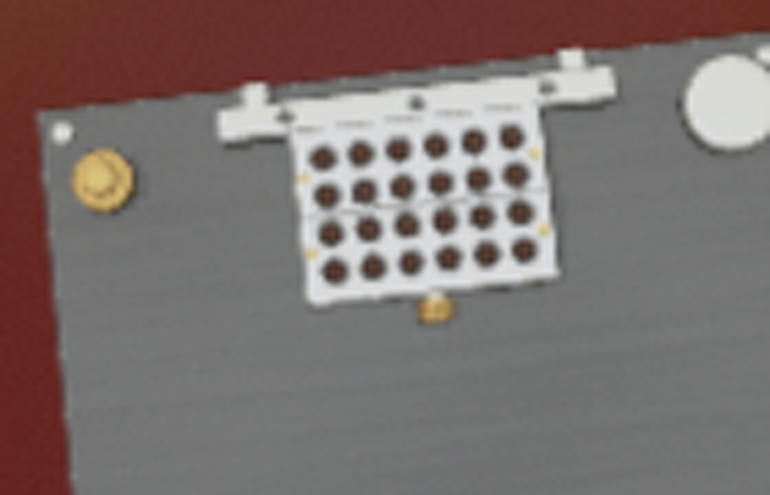

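It looks flush and centred: in the top crop the mould spans columns 290–555 and the bar spans 217–615. I'll check the parallelism with a sub-pixel edge fit.

Run:
```python
from mp import *
def edge(g,cam,A,B,z,sgn,half=3.5,n=60):
    # A,B world xy (m) approx edge, search along bed-normal in px for strongest signed gradient
    pts=[]
    for t in np.linspace(.08,.92,n):
        P=A+(B-A)*t
        u=np.linspace(-half,half,71)*.0025
        px=proj(cam,np.c_[P+u[:,None]*bx,np.full(71,z)]).astype(np.float32)
        v=cv2.remap(g,px[None,:,0].copy(),px[None,:,1].copy(),cv2.INTER_CUBIC)[0].astype(float)
        v=np.convolve(v,np.ones(9)/9,"same");d=sgn*np.gradient(v);d[:8]=0;d[-8:]=0
        k=d.argmax()
        w=np.clip(d[max(0,k-8):k+9],0,None);uu=(u[max(0,k-8):k+9]*w).sum()/w.sum()
        if d[k]>1.0: pts.append(P+uu*bx)
    pts=np.array(pts);l=cv2.fitLine((pts*1000).astype(np.float32),cv2.DIST_HUBER,0,.01,.01).ravel()
    ang=np.degrees(np.arctan2(l[1],l[0]))%180-90
    return round(ang,2),l[2:].round(1),len(pts)
for cam,o in(("scene",np.array([.0035,.0035])),("top",np.array([-.0035,-.0035]))):
    g=get_image(cam).astype(np.float32).mean(2)
    f=F+o;m=f-bx*.046
    for s in(1,-1):
        lo,hi=(.015,.062) if s>0 else (-.062,-.015)
        print(cam,"back edge half",s,edge(g,cam,m-bx*.046+by*lo,m-bx*.046+by*hi,.046,1))
    print(cam,"back edge",edge(g,cam,m-bx*.046-by*.064,m-bx*.046+by*.064,.046,1))
    print(cam,"fence far top edge",edge(g,cam,f+bx*.016-by*.1,f+bx*.016+by*.1,.044,-1))
    print(cam,"fence front L",edge(g,cam,f+by*.07,f+by*.103,.044,1),"R",edge(g,cam,f-by*.103,f-by*.07,.044,1))
    print(cam,"bed near edge",edge(g,cam,f-bx*.236-by*.12,f-bx*.236+by*.15,.016,1))
    print(cam,"sides y", [round(float((np.array(at(cam,c,.031)[:2])-f)@by),4) for c in [loc(min(place_of('clamp_knob',cam),key=lambda r:np.linalg.norm(loc(r)-proj(cam,np.r_[m-bx*.061,.031])[0])))]])
```

```text
scene back edge half 1 (np.float32(6.51), array([564.5,  47.4], dtype=float32), 60)
scene back edge half -1 (np.float32(6.05), array([572.3, -23.2], dtype=float32), 60)
scene back edge (np.float32(6.09), array([566.5,  28.9], dtype=float32), 60)
scene fence far top edge (np.float32(6.2), array([675.7,  24.3], dtype=float32), 60)
scene fence front L (np.float32(6.44), array([650.1, 109.3], dtype=float32), 60) R (np.float32(4.17), array([668.6, -62.7], dtype=float32), 60)
scene bed near edge (np.float32(6.07), array([416.8,  59.3], dtype=float32), 60)
scene sides y [-0.0003]
top back edge half 1 (np.float32(5.27), array([563.7,  46.7], dtype=float32), 60)
top back edge half -1 (np.float32(6.48), array([571.9, -30.6], dtype=float32), 60)
top back edge (np.float32(5.9), array([567.3,  12.9], dtype=float32), 60)
top fence far top edge (np.float32(6.22), array([675.2,  19.1], dtype=float32), 58)
top fence front L (np.float32(7.21), array([648.6, 105.8], dtype=float32), 60) R (np.float32(3.12), array([667.4, -66.2], dtype=float32), 60)
top bed near edge (np.float32(6.12), array([419.2,   9.9], dtype=float32), 60)
top sides y [0.0029]
```

The back edge is within 0.3° of the fence in both cameras. Back edge to the fence's far edge measures 108.1 mm (scene) and 107.9 mm (top), against 108 mm for flush contact. The knob is within 3 mm of mid-fence. Handing in.

Run:
```python
from rig import *
print(observe()["time"],finish_job())
```

```text
the job is handed in; nothing more can be done
20.1 None
```

The mould now lies flush along the fence with its plain side to the bar and the knob facing away, and I handed the job in at 20.1 s.

**What I did:** I did not turn it by pushing on corners. I gripped the brass knob and turned the mould about 115° while it slid on the bed. My first slide toward the fence with the knob still gripped jammed (about 27 N sideways and 32 N vertical at the wrist), because the grip was pressing the mould down. I let go and pushed the knob side with the two open fingers straddling the knob until the mould stopped at the fence. A final press peaked at about 27 N level, then I withdrew the arm.

**Last checks (sub-pixel edge fits in both cameras):**

| Check | Scene camera | Top camera | Target |
|---|---|---|---|
| Mould back edge, off parallel to fence | 0.1° | 0.3° | under 1.7° |
| Mould back edge to far edge of fence | 108.1 mm | 107.9 mm | 108 mm when flush |
| Knob off fence middle, along the fence | 0.3 mm | 2.9 mm | within 41 mm |

- **Flatness and bystanders:** In the pictures taken along the way the mould looked flat throughout. The weight and tin were where they started in the last pictures. I did not re-measure the mortar, jars and strike bar, but the arm stayed well clear of them.
- **Checks that disagreed:** The two cameras differed by about 7 mm in absolute position, so I relied on distances measured within each camera. Coarser rectangle fits of the final pose, and fits to the short exposed stubs of the fence's front edge, were noisy because the fence and mould merge in brightness. I disregarded them.

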